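# Fold down the check-off flags along the row

### The job

The delivery is put away: run closed fingertips lightly along the row of white flags on the wooden check-off board, starting from the end farther from the steel post, so that the four flags before the post fold down flat one after another. Leave the two flags beyond the post standing. Only stroke the flags gently: do not lift the board or push it about, and leave everything else where it is.

Things in the scene. Friction and masses are not known exactly. Their poses are not given: they have to be found in the camera images.
- board: loose wooden check-off board, 140 (own x) x 380 (own y) x 18 mm thick, about 1 kg, lying on the table; origin at the centre of its underside, z up. Six identical white flags stand on it in a row along own y, all at own x = -20 mm, hinged at own y = +120, +78, +36, -6, then -100 and -142 mm; a steel post stands between the fourth and the fifth at own y = -75
- flag1_foot (a point): point on the board's top face (18 mm above the table) under the middle of the hinge of flag 1, counting from the +y end of the board, the end farther from the post
- flag2_foot (a point): point on the board's top face (18 mm above the table) under the middle of the hinge of flag 2, counting from the +y end of the board, the end farther from the post
- flag3_foot (a point): point on the board's top face (18 mm above the table) under the middle of the hinge of flag 3, counting from the +y end of the board, the end farther from the post
- flag4_foot (a point): point on the board's top face (18 mm above the table) under the middle of the hinge of flag 4, counting from the +y end of the board, the end farther from the post
- flag5_foot (a point): point on the board's top face (18 mm above the table) under the middle of the hinge of flag 5, counting from the +y end of the board, the end farther from the post (beyond the post, to stay standing)
- flag6_foot (a point): point on the board's top face (18 mm above the table) under the middle of the hinge of flag 6, counting from the +y end of the board, the end farther from the post (beyond the post, to stay standing)
- flag1 (a joint): flag 1: 0 = upright (starts 0 to 0.3), 1.57 = folded flat towards the board's -y end; it cannot lean the other way. Hinge friction (0.012 N m) holds it at any angle; it does not fall or spring. White plate 40 mm wide (along board x), 36 long, 4 thick; hinge pin 3 mm above the board top; flat, its upper face is 23 mm above the table
- flag2 (a joint): flag 2: 0 = upright (starts 0 to 0.3), 1.57 = folded flat towards the board's -y end; it cannot lean the other way. Hinge friction (0.012 N m) holds it at any angle; it does not fall or spring. White plate 40 mm wide (along board x), 36 long, 4 thick; hinge pin 3 mm above the board top; flat, its upper face is 23 mm above the table
- flag3 (a joint): flag 3: 0 = upright (starts 0 to 0.3), 1.57 = folded flat towards the board's -y end; it cannot lean the other way. Hinge friction (0.012 N m) holds it at any angle; it does not fall or spring. White plate 40 mm wide (along board x), 36 long, 4 thick; hinge pin 3 mm above the board top; flat, its upper face is 23 mm above the table
- flag4 (a joint): flag 4: 0 = upright (starts 0 to 0.3), 1.57 = folded flat towards the board's -y end; it cannot lean the other way. Hinge friction (0.012 N m) holds it at any angle; it does not fall or spring. White plate 40 mm wide (along board x), 36 long, 4 thick; hinge pin 3 mm above the board top; flat, its upper face is 23 mm above the table
- flag5 (a joint): flag 5: 0 = upright (starts 0 to 0.15), 1.57 = folded flat towards the board's -y end; it cannot lean the other way. Hinge friction (0.012 N m) holds it at any angle; it does not fall or spring. White plate 40 mm wide (along board x), 36 long, 4 thick; hinge pin 3 mm above the board top; flat, its upper face is 23 mm above the table
- flag6 (a joint): flag 6: 0 = upright (starts 0 to 0.15), 1.57 = folded flat towards the board's -y end; it cannot lean the other way. Hinge friction (0.012 N m) holds it at any angle; it does not fall or spring. White plate 40 mm wide (along board x), 36 long, 4 thick; hinge pin 3 mm above the board top; flat, its upper face is 23 mm above the table
- post_top (a point): centre of the top of the steel post, 14 mm in diameter, 46 mm tall, standing on the board
- gluestick: glue stick, 24 mm in diameter, 62 mm tall, standing loose on the board's top face 65 mm from the row's centre line on the own +x side, between 35 and 85 mm in own y; origin at the centre of its underside; to be left alone
- tumbler: white travel tumbler with black lid, 86 mm in diameter, 188 mm tall, beyond the -y end of the board; origin at the centre of its underside; to be left alone
- tape: roll of clear tape, 90 mm across, 24 mm high, lying flat in front of the board; origin at the centre of its underside; to be left alone
- carton: small cardboard carton 60 x 90 x 50 mm high, behind the board; origin at the centre of its underside; to be left alone
- eraser: whiteboard eraser, 50 x 110 x 34 mm high, behind the board; origin at the centre of its underside; to be left alone
- jar: glass jar, 60 mm in diameter, 68 mm tall, in front of the board; origin at the centre of its underside; to be left alone
- mug: white mug, 80 mm in diameter, 90 mm tall, off to the left; origin at the centre of its underside; to be left alone

How it is judged:
By the outcome, as a careful person would: the job done as asked, in the order asked, and still so for the second after the job is handed in, with the robot touching nothing.
It also fails if it takes over 45 s, if anything falls off the work surface, if the arm or the gripper's body presses on something with over 40 N, if the wrist force passes 120 N, or if a joint passes its speed limit or range.

### The arm

A 7-joint arm with a two-finger parallel gripper is mounted at the origin on the work surface. World frame = base frame: x ahead of the robot, y to its left, z up, the work surface at z = 0. Lengths are in m, angles in rad, forces in N, time in s.
With the tool pointing down it reaches from about 0.35 to 0.9 m from the base axis. Payload 8.1 kg.
Tool frame: the origin (TCP) lies midway between the tips of the shut fingers; the grasp point (between the pads) lies 19 mm behind it; z points along the fingers, y is the line along which they close (so a half turn about z gives the same grasp; the last joint's range is limited). The gripper opens to 92 mm and grips with 3 to 60 N. Pads are 19 mm wide; open, the fingers measure 130 mm over their backs; the gripper's body (75 mm by 190 mm) begins 47 mm behind the grasp point.
Start: joints at [1.198, 0.434, 0.025, 1.573, -0.012, 1.134, -0.075], TCP at [0.167, -0.602, 0.227] pointing down, gripper open.
Joint ranges: [-2.62, 2.62], [-0.44, 2.09], [-1.27, 1.32], [0.08, 2.57], [-1.32, 4.46], [0.12, 2], [-2.74, 2.74]. Speed limits (rad/s): [2.22, 2.22, 3.01, 3.01, 3.14, 3.14, 3.14].

### API

Orientations are given as a rotation vector (axis times angle).
In Python, from cell import observe, cams, job gives the robot as it stands. The module is installed in compiled form; this text tells all that it offers.
- The arm moves only by the tool step_arm, never from a script. Its argument "steps" is a list of rows, each a list of 6 numbers: the shift along the world's x, y, z in mm, then the turn, a rotation vector about the world's x, y, z in rad. In form: [[dx, dy, dz, rx, ry, rz], ...]. A call has 1 to 20 rows; each row shifts and turns the commanded pose from where the row before left it; what a row does not reach is not made up. A row lasts 1/12 s, in which the tool goes at most 41.7 mm and 7.16 degrees, less where a joint would pass 70% of its speed; a pose out of reach is approached as far as the arm can. A call with a gripper value outside its range is refused whole. "gripper" is the opening, from 0 (shut) to 1 (fully open), set as the call begins (left out, the last holds). The fingers move at their own pace and stop on an object; "force" is the grip in N (left out, the last holds). Time passes only in rows, so rows that do not move let the fingers close. It gives the time, the measured TCP pose, the force, the opening and the grip force at its end, in the units of the state.
- observe(): the state, without advancing time (a new reading comes with each control period).
- cams.get_image(name): name is "side" or "top"; returns the picture (420x560x3 uint8, red, green, blue); there is no depth.
- cams.get_calibration(name): a dict with "fov_y" (degrees; the focal length in pixels is half the picture's height over the tangent of half this angle, whatever the lens; pixels are square), "cx", "cy" (the principal point, pixels), "world_to_cam" (4x4, takes a point from world to camera coordinates). Camera axes: x right, y up, looking along -z (the intrinsics and any distortion apply to the point x, -y, -z); pixel columns grow to the right and rows downward; lengths in m; the calibration is good to about 2 mm. A picture is of the moment at which its call begins. get_calibration takes no time and is no camera call.
- job.sign_off(): hands the job in; it is judged then, once.
The state is a dict: "clock": time; "joints": joint angles; "dq": joint speeds; "joint_efforts": joint torques, N m; "position": TCP position; "ee_rot": TCP orientation; "force": force on the tool from outside, world axes, zero at the start; "ft_torque": the same for the moment, N m; "width": opening from 0.0 (shut) to 1.0 (fully open); "gripper_force": force on a finger pad.
Only numpy, scipy, OpenCV 4.12 (cv2) and the standard library are available. Lean on these libraries where they do the work, as an engineer would, in place of code of your own. Each camera call takes 0.05 s, during which the arm holds its last target. There are 200 camera calls.

## Working session

There is one attempt and no reset: what is moved stays moved. The work goes in short steps, Python scripts to look and compute and a tool call to move; the robot and the scene stay as the last step left them, time stands still between calls to the robot, and variables do not carry over. Pictures are saved under pics/ and viewed, at most 10 in all, crops included, and the job is handed in when it is done.

Besides the shell and the picture viewer there is one more tool, called after "Request:" as name([rows], argument=value, ...), one row to a line, values as JSON. step_arm: Moves the arm, as the interface text tells. Its arguments: {"type":"object","properties":{"steps":{"type":"array","items":{"type":"array","items":{"type":"number"}}},"gripper":{"type":"number"},"force":{"type":"number"}},"required":["steps"]}

```bash
mkdir -p pics; python3 - <<'E'
from cell import observe,cams,job
import cv2,json
for n in("side","top"):
    im=cams.get_image(n); cv2.imwrite(f"pics/{n}0.png",im[:,:,::-1]); c=cams.get_calibration(n); print(n,c)
print(observe())
E
```

```text
side {'fov_y': 44.01788982289762, 'cx': 272.4491431219336, 'cy': 214.90978956498458, 'world_to_cam': array([[-0.84579978, -0.53317826,  0.01853859,  0.5492726 ],
       [ 0.30002468, -0.44663179,  0.84291473, -0.18518516],
       [-0.44114389,  0.71849912,  0.5377277 , -1.05487082],
       [ 0.        ,  0.        ,  0.        ,  1.        ]])}
top {'fov_y': 44.566866387437294, 'cx': 282.2100558154262, 'cy': 212.8653579854837, 'world_to_cam': array([[ 0.02361273, -0.99968717,  0.00824654,  0.07832763],
       [ 0.99689309,  0.02416515,  0.07496809, -0.59714541],
       [-0.07514391,  0.00645072,  0.99715183, -1.29794703],
       [ 0.        ,  0.        ,  0.        ,  1.        ]])}
{'clock': 0.1, 'joints': array([ 1.19839897,  0.43513691,  0.02494377,  1.57401421, -0.01157515,
        1.13399402, -0.07507677]), 'dq': array([-8.64950957e-04, -2.51611735e-03, -1.71298160e-03, -2.88336421e-03,
       -2.03553754e-04, -1.29830385e-03, -8.44038325e-05]), 'joint_efforts': array([ 3.42326639e-03, -6.69127393e+01,  9.88394022e-01, -3.15149903e+01,
       -6.04429725e-02,  3.73512274e-02,  1.32652553e-04]), 'position': array([ 0.16641916, -0.60195687,  0.22603016]), 'ee_rot': array([-3.11169540e+00, -4.22314749e-01,  5.10375048e-04]), 'force': array([-0.37434436,  0.07527034,  0.47281212]), 'ft_torque': array([0.01717838, 0.00917699, 0.02139008]), 'gripper_force': 0.0, 'width': 0.9997743755456078}
```

View pics/top0.png

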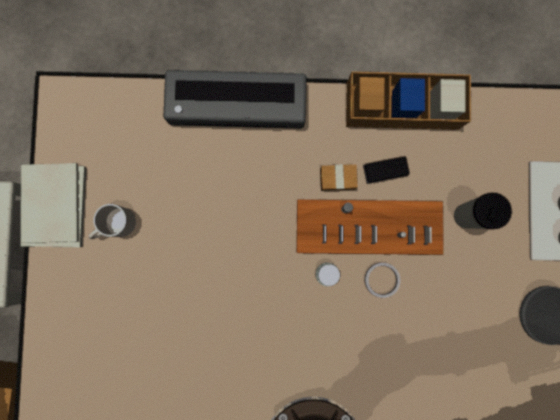

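View pics/side0.png

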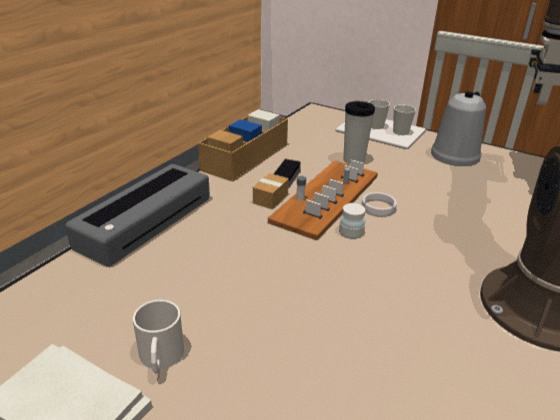

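The top view shows the board at columns 297–443, rows 199–254, with flags 1–4 at columns 324, 341, 359 and 375 (row ~234). The post is at column 403 and flags 5 and 6 are at 411 and 428. Board +y therefore points image-left, roughly world +y. The glue stick is at (348,208), the jar at (329,275) and the tape at (382,280).

```bash
cat >h.py <<'E'
import numpy as np,cv2
from cell import observe,cams,job
def ray(n,uv,z,shape=(420,560)):
    c=cams.get_calibration(n);f=210/np.tan(np.radians(c["fov_y"]/2));M=np.array(c["world_to_cam"])
    d=np.array([(uv[0]-c["cx"])/f,-(uv[1]-c["cy"])/f,-1]);R=M[:3,:3]
    o=-R.T@M[:3,3];d=R.T@d
    return o+d*(z-o[2])/d[2]
def proj(n,p):
    c=cams.get_calibration(n);f=210/np.tan(np.radians(c["fov_y"]/2));M=np.array(c["world_to_cam"])
    q=M[:3,:3]@np.array(p)+M[:3,3];return np.array([c["cx"]-f*q[0]/q[2],c["cy"]+f*q[1]/q[2]])
E
python3 - <<'E'
from h import *
np.set_printoptions(precision=4,suppress=True)
im=cams.get_image("top");hsv=cv2.cvtColor(im,cv2.COLOR_RGB2HSV)
m=((hsv[...,1]>150)&(hsv[...,0]<16)&(hsv[...,2]>60)).astype(np.uint8);m[:190]=0;m[262:]=0;m[:,:285]=0;m[:,450:]=0
m=cv2.morphologyEx(m,cv2.MORPH_CLOSE,np.ones((9,9)))
cs=max(cv2.findContours(m,0,1)[0],key=cv2.contourArea)
P=np.array([ray("top",p[0],.018)[:2] for p in cs],np.float32)
r=cv2.minAreaRect(P);print(r,cv2.boxPoints(r))
b=cv2.boxPoints(r).astype(float);c=np.array(r[0])
# long axis toward +y
e=[b[(i+1)%4]-b[i] for i in range(2)];y=max(e,key=np.linalg.norm);y/=np.linalg.norm(y);y*=np.sign(y[1]);x=np.array([y[1],-y[0]])
print("yaw deg",np.degrees(np.arctan2(-y[0],y[1])))
F=[120,78,36,-6,-75,-100,-142]
big=cv2.resize(im,None,fx=4,fy=4,interpolation=cv2.INTER_CUBIC)[760:1060,1160:1800].copy()
for f in F:
    p=c+x*-.02+y*f/1000;print(f,p,proj("top",[*p,.021]),proj("top",[*p,.057]))
    for z,col in((.021,(0,255,0)),(.057,(255,0,255))):
        for s in(-.02,.02):
            u=(proj("top",[*(p+x*s),z])+.5)*4-[1160,760];cv2.circle(big,tuple(int(v) for v in u),2,col,-1)
cv2.imwrite("pics/t1.png",big[:,:,::-1])
g=cams.get_image("side");s=cv2.resize(g,None,fx=5,fy=5,interpolation=cv2.INTER_CUBIC)[760:1180,1300:1950].copy()
for f in F:
    p=c+x*-.02+y*f/1000
    for z,col in((.018,(0,255,0)),(.057,(255,0,255))):
        for q in(-.02,.02):
            u=(proj("side",[*(p+x*q),z])+.5)*5-[1300,760];cv2.circle(s,tuple(int(v) for v in u),2,col,-1)
cv2.imwrite("pics/s1.png",s[:,:,::-1])
E
```

```text
((0.5657271146774292, -0.13440991938114166), (0.13703186810016632, 0.3761179447174072), 1.2290749549865723) [[ 0.4932  0.0521]
 [ 0.5013 -0.3239]
 [ 0.6383 -0.321 ]
 [ 0.6302  0.0551]]
yaw deg 1.2290702525272725
120 [ 0.5432 -0.0149] [323.4999 234.0415] [324.7747 233.5556]
78 [ 0.5441 -0.0569] [339.8157 234.0814] [341.5469 233.5967]
36 [ 0.545  -0.0988] [356.123  234.1212] [358.3102 233.6379]
-6 [ 0.5459 -0.1408] [372.422  234.1611] [375.0646 233.679 ]
-75 [ 0.5473 -0.2098] [399.1808 234.2265] [402.5706 233.7464]
-100 [ 0.5479 -0.2348] [408.8704 234.2502] [412.5306 233.7709]
-142 [ 0.5488 -0.2768] [425.1424 234.29  ] [429.2565 233.8119]
```

View pics/t1.png

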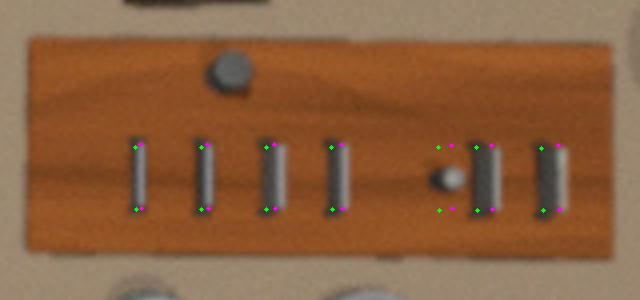

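View pics/s1.png

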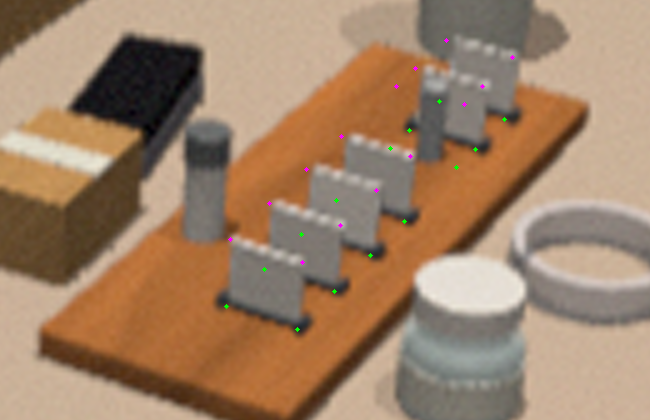

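The projected geometry agrees with the flags in both views to within about 2 mm, and the board measures 137×376 against 140×380. Board yaw is 1.2° and flag 1's foot is at (0.543, -0.015). I'll move above own y ≈ +160 with the fingers shut.

Request:
step_arm([
  [5,38,5,0,0,0],
  [5,38,5,0,0,0],
  [5,38,5,0,0,0],
  [5,38,5,0,0,0],
  [5,38,5,0,0,0],
  [5,38,5,0,0,0],
  [25,28.5,0,0,0,-0.018],
  [25,28.5,0,0,0,-0.018],
  [25,28.5,0,0,0,-0.018],
  [25,28.5,0,0,0,-0.018],
  [25,28.5,0,0,0,-0.018],
  [25,28.5,0,0,0,-0.018],
  [25,28.5,0,0,0,-0.018],
  [25,28.5,0,0,0,-0.018],
  [25,28.5,0,0,0,-0.018],
  [25,28.5,0,0,0,-0.018],
  [25,28.5,0,0,0,-0.018],
  [25,28.5,0,0,0,-0.018],
  [25,28.5,0,0,0,-0.018],
  [25,28.5,0,0,0,-0.018],
], gripper=0)

```text
clock: 1.87
position: [0.5475, 0.026, 0.2566]
ee_rot: [3.141, 0.026, -0.0]
force: [0.6, -0.4, 0.3]
width: 0.003
gripper_force: 0.0
```

Request:
step_arm([
  [0,0,0,0,0,0],
  [0,0,0,0,0,0],
  [0,0,0,0,0,0],
  [0,0,0,0,0,0],
])

```text
clock: 2.2
position: [0.546, 0.0233, 0.2566]
ee_rot: [3.141, 0.026, -0.001]
force: [-0.7, -0.6, -0.6]
width: 0.007
gripper_force: 0.0
```

Request:
step_arm([
  [-3.5,3,-24,0,0,0.005],
  [0,0,-24,0,0,0],
  [0,0,-24,0,0,0],
  [0,0,-24,0,0,0],
  [0,0,-24,0,0,0],
  [0,0,-24,0,0,0],
  [0,0,-24,0,0,0],
  [0,0,-24,0,0,0],
  [0,0,-10,0,0,0],
  [0,0,-10,0,0,0],
  [0,0,0,0,0,0],
  [0,0,0,0,0,0],
  [0,0,0,0,0,0],
])

```text
clock: 3.28
position: [0.5439, 0.0276, 0.046]
ee_rot: [-3.141, -0.035, -0.003]
force: [-0.2, -0.4, 0.7]
width: 0.004
gripper_force: 0.0
```

```bash
python3 - <<'E'
from h import *
g=cams.get_image("side");cv2.imwrite("pics/s2.png",cv2.resize(g,None,fx=5,fy=5,interpolation=cv2.INTER_CUBIC)[660:1180,1250:1950][:,:,::-1])
print(observe()["position"],observe()["force"],proj("side",observe()["position"])*5-[1250,660])
E
```

```text
[0.54397921 0.02762086 0.0460156 ] [ 0.3576947  -0.10262379  0.80419557] [268.70047149 405.25552069]
```

View pics/s2.png

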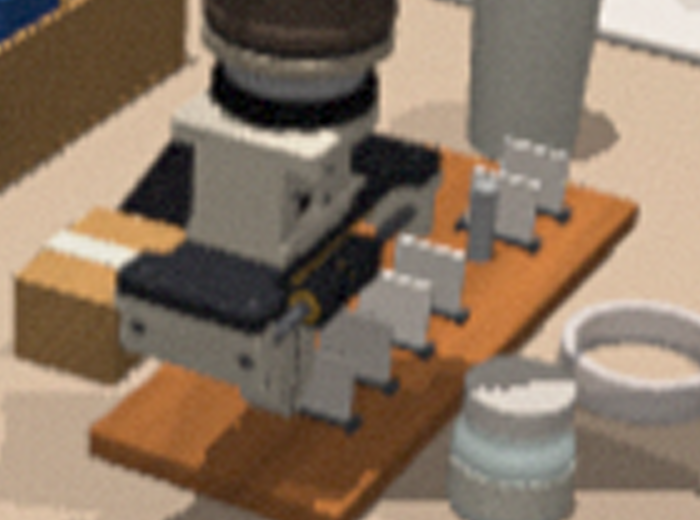

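```bash
python3 - <<'E'
from h import *
for p in [(.582,.122,.112),(.506,.122,.112),(.506,-.07,.112),(.5535,.0466,.046),(.5345,.0466,.046),(.5345,.0466,.1),(.5345,.0086,.046),(.543,-.015,.057)]: print(p,(proj("side",p)+.5)*5-[1250,660])
E
```

```text
(0.582, 0.122, 0.112) [101.45459742 351.54186908]
(0.506, 0.122, 0.112) [248.80357268 402.00657582]
(0.506, -0.07, 0.112) [443.91387386 227.98742651]
(0.5535, 0.0466, 0.046) [234.34561576 419.47837754]
(0.5345, 0.0466, 0.046) [269.03080422 431.51000859]
(0.5345, 0.0466, 0.1) [274.91452267 333.60515749]
(0.5345, 0.0086, 0.046) [307.46583084 396.19931373]
(0.543, -0.015, 0.057) [316.63796555 350.8630666 ]
```

The fingertip projection matches the picture, and flag 1 is clear in front of the finger. I'll lower to stroking height.

Request:
step_arm([
  [-1,0,-7,0,0,0],
  [0,0,-7,0,0,0],
  [0,0,-6,0,0,0],
  [0,0,0,0,0,0],
  [0,0,0,0,0,0],
  [0,0,0,0,0,0],
  [0,0,0,0,0,0],
])

```text
clock: 3.92
position: [0.5422, 0.0277, 0.0249]
ee_rot: [-3.141, -0.036, -0.0]
force: [-0.6, 0.3, 0.3]
width: 0.003
gripper_force: 0.0
```

Request:
step_arm([
  [0.1,-6,-0.4,0,0,0],
  [0.1,-6,0,0,0,0],
  [0.1,-6,0,0,0,0],
  [0.1,-6,0,0,0,0],
  [0.1,-6,0,0,0,0],
  [0.1,-6,0,0,0,0],
  [0.1,-6,0,0,0,0],
  [0.1,-6,0,0,0,0],
  [0.1,-6,0,0,0,0],
  [0.1,-6,0,0,0,0],
  [0.1,-6,0,0,0,0],
])

```text
clock: 4.83
position: [0.5431, -0.0392, 0.0243]
ee_rot: [3.141, 0.035, -0.0]
force: [0.6, 0.5, 0.6]
width: 0.007
gripper_force: 0.3
```

Request:
step_arm([
  [0.13,-6,0,0,0,0],
  [0.13,-6,0,0,0,0],
  [0.13,-6,0,0,0,0],
  [0.13,-6,0,0,0,0],
  [0.13,-6,0,0,0,0],
  [0.13,-6,0,0,0,0],
  [0.13,-6,0,0,0,0],
  [0.13,-6,0,0,0,0],
  [0.13,-6,0,0,0,0],
  [0.13,-6,0,0,0,0],
  [0.13,-6,0,0,0,0],
  [0.13,-6,0,0,0,0],
  [0.13,-6,0,0,0,0],
  [0.13,-6,0,0,0,0],
  [0.13,-6,0,0,0,0],
  [0.13,-6,0,0,0,0],
  [0.13,-6,0,0,0,0],
  [0.13,-6,0,0,0,0],
])

```text
clock: 6.33
position: [0.5456, -0.1467, 0.0244]
ee_rot: [-3.141, -0.036, -0.0]
force: [0.8, 0.6, 1.6]
width: 0.004
gripper_force: 0.5
```

Request:
step_arm([
  [0.1,-5,0,0,0,0],
  [0.1,-5,0,0,0,0],
  [0.1,-4,0,0,0,0],
  [0,0,0,0,0,0],
  [0,0,0,0,0,0],
  [0,0,0,0,0,0],
])

```text
clock: 6.83
position: [0.5458, -0.1602, 0.0243]
ee_rot: [-3.141, -0.036, 0.0]
force: [0.2, 0.6, 0.5]
width: 0.004
gripper_force: 0.0
```

Request:
step_arm([
  [0,0,10,0,0,0],
  [0,0,20,0,0,0],
  [0,0,30,0,0,0],
  [0,0,30,0,0,0],
  [0,0,30,0,0,0],
  [0,0,30,0,0,0],
  [0,20,30,0,0,0],
  [-20,30,20,0,0,0],
  [-25,30,0,0,0,0],
  [-25,30,0,0,0,0],
  [-25,30,0,0,0,0],
  [-25,30,0,0,0,0],
  [-25,30,0,0,0,0],
  [-25,30,0,0,0,0],
  [0,30,0,0,0,0],
  [0,30,0,0,0,0],
  [0,30,0,0,0,0],
  [0,0,0,0,0,0],
  [0,0,0,0,0,0],
])

```text
clock: 8.42
position: [0.3752, 0.1613, 0.2249]
ee_rot: [-3.141, -0.043, -0.001]
force: [0.3, -0.4, -0.1]
width: 0.001
gripper_force: 0.0
```

```bash
python3 - <<'E'
from h import *
g=cams.get_image("side");t=cams.get_image("top")
a=cv2.resize(g,None,fx=5,fy=5,interpolation=cv2.INTER_CUBIC)[780:1100,1300:1950]
b=cv2.resize(t,None,fx=4,fy=4,interpolation=cv2.INTER_CUBIC)[780:1050,1160:1810]
cv2.imwrite("pics/e.png",np.vstack([a,b])[:,:,::-1])
E
```

```text
(no output)
```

View pics/e.png

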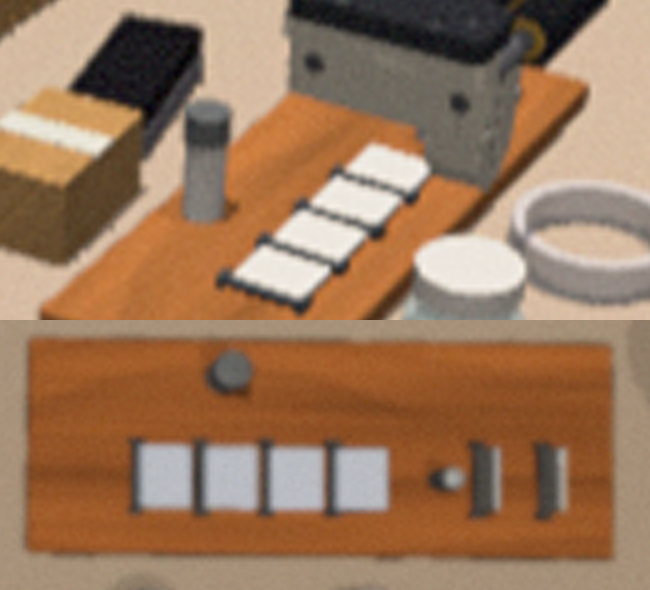

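The top view (lower half) shows flags 1–4 lying flat at columns 135–390. Flags 5 and 6 still stand at 485 and 552. The board edges (27 and 612) and the glue stick (230,372) are where they were, and the arm is clear.

```bash
python3 -c "
from cell import job;print(job.sign_off())"
```

```text
the job is handed in; nothing more can be done
None
```

The job is handed in: flags 1–4 are folded flat in order, flags 5 and 6 are still standing, and the board and glue stick have not moved in the final pictures.

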